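# Lock the pattern winder's shaft with a linchpin

## Task

Lock the roller shaft of the green winder: take the linchpin with the blue grip from the rack, push it fully home from above through the hole in the shaft with its ring towards the shaft's free end, and let go. Then swing its ring over the end of the shaft so that the ring hangs down with its outer bar under the shaft. Leave the yellow spare pin in the rack.

Things in the scene. Friction and masses are not known exactly. Their poses are not given: they have to be found in the camera images.
- shaft_hole (a point): Mouth centre of the vertical through hole (18 mm wide, countersunk) in the green winder's fixed, level, square steel shaft (30 x 30 mm): on its flat top, 130 mm above the table. x runs along the shaft to its free end, 52 mm off, z up. The other way: brass collar (26 mm radius) from 34 mm, bearing plate (35 mm above the shaft's top) from 78 mm. Only air beyond and under the free end.
- pin_grip (a point): Centre of the blue grip of the right linchpin, upright in either hole of a 75 mm high wooden rack. Grip 24 (x) x 20 (y, squeeze it so) x 40 mm high; below it a flange, 31 mm wide, 6 thick, its underside 26 mm below this point (rests on rack, later on shaft), then an 11 mm shank, tapered tip, 58 mm long. z up, x to the ring side. Ring hinge along y, 16 mm ahead in x, 20 mm below. 0.15 kg.
- ring_bar (a point): Middle of the outer bar (34 mm long) of the blue pin's 6 mm wire ring, 66 mm wide, 60 mm from hinge to bar; x points from hinge to bar. It starts about 68 degrees above level, leaning out, held by friction (carry smoothly); pushed out and down below 45 degrees it drops and hangs within 25 degrees of plumb. 1 N moves it. It clears the shaft if pin x and shaft x agree within 10 degrees.
- spare_grip (a point): Centre of the yellow grip of the spare linchpin, too short for this shaft, in the rack's other hole, 110 mm from the blue one along the pins' y; same grip and flange, shank 30 mm, smaller ring fixed upright, leaning to its x. It must stay where it is.

How it is judged:
By the outcome, as a careful person would: the job done as asked, in the order asked, and still so for the second after the job is handed in, with the robot touching nothing.
It also fails if it takes over 51 s, if anything falls off the work surface, if the arm or the gripper's body presses on something with over 40 N, if the wrist force passes 120 N, or if a joint passes its speed limit or range.

## Robot

A 7-joint arm with a two-finger parallel gripper is mounted at the origin on the work surface. World frame = base frame: x ahead of the robot, y to its left, z up, the work surface at z = 0. Lengths are in m, angles in rad, forces in N, time in s.
With the tool pointing down it reaches from about 0.425 to 0.875 m from the base axis. Payload 4.7 kg.
Tool frame: the origin (TCP) lies at the very end of the fingers, on their centre line; the grasp point (between the pads) lies 19 mm behind it; z points along the fingers, y is the direction in which the jaws open and shut (so a half turn about z gives the same grasp; the last joint's range is limited). The gripper opens to 87 mm and grips with 3 to 60 N. Pads are 19 mm wide; open, the fingers measure 117 mm over their backs; the gripper's body (75 mm by 190 mm) begins 51 mm behind the grasp point.
Start: joints at [1.31, 0.321, -0.07, 1.45, 0.023, 1.371, -0.057], TCP at [0.176, -0.626, 0.191] pointing down, gripper open.
Joint ranges: [-2.86, 2.86], [-0.3, 2.09], [-1.38, 1.24], [0.06, 2.45], [-1.56, 4.7], [0.09, 2.05], [-2.69, 2.69]. Speed limits (rad/s): [2.57, 2.57, 3.14, 3.14, 3.14, 3.14, 3.14].

## Interface

Orientations are given as a rotation vector (axis times angle).
In Python, from bench import * gives the robot as it stands.
- The arm moves only by the shell command python3 -m jog 'ROWS' [OPENING] [FORCE]. ROWS is JSON, a list of rows, each a list of 4 numbers: the shift along the world's x, y, z in mm, then the turn about the world's z in rad. In form: [[x, y, z, twist], ...]. A call has exactly 8 rows; each row is the pose to reach, as a shift and turn from the pose commanded when the call began; what a row does not reach only later rows make up. A row lasts 1/8 s, in which the tool goes at most 62.5 mm and 10.7 degrees, less where a joint would pass 70% of its speed; a pose out of reach is approached as far as the arm can. A call with a gripper value outside its range is refused whole. OPENING is the opening, from -1 (shut) to 1 (fully open), set as the call begins (- or left out, the last holds). The fingers move at their own pace and stop on an object; FORCE is the grip in N (left out, the last holds). Time passes only in rows, so rows that repeat a pose let the fingers close, or fill a call up. It gives the time, the measured TCP pose, the force and the opening at its end, in the units of the state.
- get_state(): the state, without advancing time (a new reading comes with each control period).
- get_image(name): name is "side" or "top"; returns a dict with "image" (384x512x3 uint8, red, green, blue), "fx", "fy", "cx", "cy" (pixels), "position" and "rotation" of the camera in the world. Camera axes: x right, y down, z forward; pixel columns grow to the right and rows downward; lengths in m; the calibration is good to about 2 mm. A picture is of the moment at which its call begins. There is no depth.
- close_job(): hands the job in, once; it reports no verdict.
The state is a dict: "time": time; "joint_positions": joint angles; "qd": joint speeds; "joint_torque": joint torques, N m; "position": TCP position; "tool_rot": TCP orientation; "ft_force": force on the tool from outside, world axes, zero at the start; "torque": the same for the moment, N m; "grip_width": opening from 0.0 (shut) to 1.0 (fully open).
Only numpy, scipy, OpenCV 4.12 (cv2) and the standard library are available. Lean on these libraries where they do the work, as an engineer would, in place of code of your own. Each camera call takes 0.05 s, during which the arm holds its last target. There are 200 camera calls.

## Working session

There is one attempt and no reset: what is moved stays moved. The work goes in short steps, Python scripts to look and compute and a shell command to move; the robot and the scene stay as the last step left them, time stands still between calls to the robot, and variables do not carry over. Pictures are saved under pics/ and viewed, about 8 in all and at most 12, crops included, and the job is handed in when it is done.

```bash
mkdir -p pics; python3 - <<'E'
from bench import *
import cv2, numpy as np
for n in ("side","top"):
    d=get_image(n); cv2.imwrite(f"pics/{n}0.png",d["image"][:,:,::-1])
    np.set_printoptions(precision=4,suppress=True)
    print(n,d["fx"],d["fy"],d["cx"],d["cy"],d["position"],np.array(d["rotation"]).tolist())
s=get_state(); print(s["time"],s["position"],s["tool_rot"],s["ft_force"],s["grip_width"])
E
```

```text
side 423.0300027205568 423.0300027205568 251.80041255502226 193.10452766575384 [0.2824 0.5032 0.8085] [-0.5629900931725951, 2.7516755492246188, -1.0574735151359542]
top 371.80156371288575 371.80156371288575 248.17587076138526 194.95249955263193 [ 0.4228 -0.0787  0.8951] [-2.1572281398295274, 2.1147881676472187, -0.1468358123546934]
0.1 [ 0.1762 -0.6251  0.1901] [-3.1104 -0.4302  0.0005] [ 0.5679  0.1854 -0.2891] 0.9985039670543185
```

View pics/side0.png

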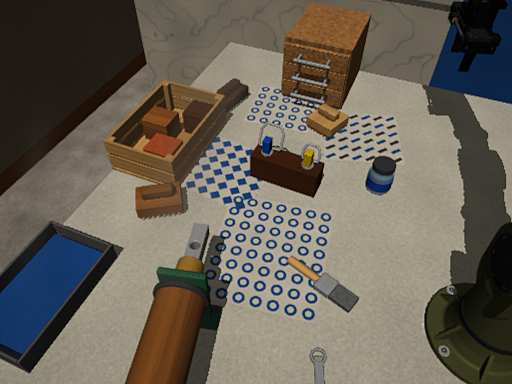

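View pics/top0.png

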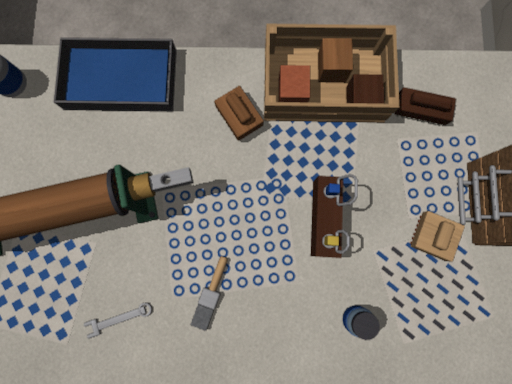

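Side: the shaft is at about (196,242), the blue pin at (267,146) and the yellow pin at (308,158). Top: the hole is at about (166,180), the blue grip at (333,188) and the yellow grip at (333,241). I'll zoom in on all four.

```bash
cat > h.py <<'E'
from bench import *
import cv2, numpy as np
from scipy.spatial.transform import Rotation as R
np.set_printoptions(precision=4,suppress=True)
def cam(d):
    r=np.array(d["rotation"]); M=R.from_rotvec(r).as_matrix() if r.size==3 else r
    return M,np.array(d["position"]),np.array([[d["fx"],0,d["cx"]],[0,d["fy"],d["cy"]],[0,0,1]])
def ray(d,uv):
    M,p,K=cam(d); v=M@np.linalg.solve(K,[*uv,1]); return p,v/np.linalg.norm(v)
def atz(d,uv,z):
    p,v=ray(d,uv); return p+v*(z-p[2])/v[2]
def proj(d,X):
    M,p,K=cam(d); c=K@(M.T@(np.array(X)-p)); return c[:2]/c[2]
def tri(da,a,db,b):
    p,u=ray(da,a);q,v=ray(db,b)
    t=np.linalg.lstsq(np.c_[u,-v],q-p,rcond=None)[0]
    A,B=p+t[0]*u,q+t[1]*v; return (A+B)/2,np.linalg.norm(A-B)
def crop(d,x,y,w,h,k):
    im=d["image"][y:y+h,x:x+w,::-1]; return cv2.resize(im,None,fx=k,fy=k,interpolation=cv2.INTER_CUBIC)
E
python3 - <<'E'
from h import *
import pickle
s=get_image("side");t=get_image("top");pickle.dump((s,t),open("d0.pkl","wb"))
# 80x60 crops x5 -> 400x300
c=lambda d,x,y:crop(d,x,y,80,60,5)
cv2.imwrite("pics/m1.png",np.vstack([np.hstack([c(t,120,150),c(s,160,215)]),np.hstack([crop(t,300,165,80,100,3)[:300].copy() if 0 else c(t,300,160),c(s,245,115)])]))
for uv,z in (((166,180),.13),((333,188),.121),((333,241),.121)): print(atz(t,uv,z))
for uv,z in (((194,244),.13),((267,146),.121),((308,158),.121)): print(atz(s,uv,z))
E
```

```text
[0.568  0.1067 0.13  ]
[ 0.559  -0.2447  0.121 ]
[ 0.4482 -0.2432  0.121 ]
[0.5709 0.1071 0.13  ]
[ 0.5493 -0.2237  0.121 ]
[ 0.4445 -0.2226  0.121 ]
```

View pics/m1.png

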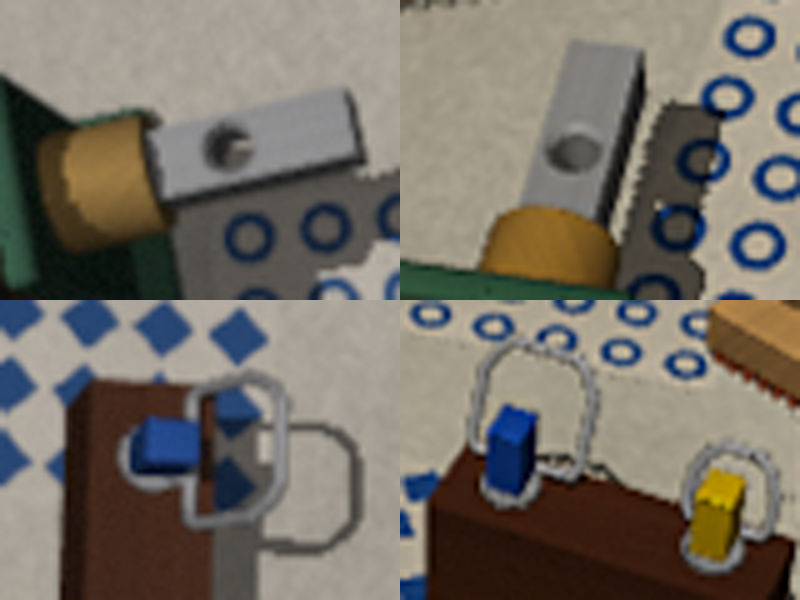

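```bash
cat > fit.py <<'E'
from h import *
import pickle
from scipy.optimize import minimize, least_squares
s,t=pickle.load(open("d0.pkl","rb"))
box=np.array([[a*.012,b*.010,c*.020] for a in(-1,1) for b in(-1,1) for c in(-1,1)])
def mask(d,col,x,y):
    im=d["image"][y:y+60,x:x+80].astype(int);r,g,b=im[...,0],im[...,1],im[...,2]
    m=(b>r+50)&(b>g+30) if col=="b" else (r>b+60)&(g>b+50)
    m=m.astype(np.uint8); n,l,st,c=cv2.connectedComponentsWithStats(m)
    return l,st,c,n
def pick(d,col,x,y,seed):
    l,st,c,n=mask(d,col,x,y); i=min(range(1,n),key=lambda i:np.hypot(*(c[i]+[x,y]-seed))+(100 if st[i,4]<20 else 0))
    return (l==i).astype(float),c[i]+[x,y],st[i,4]
def ren(d,P,x,y,k=6):
    pts=np.array([(proj(d,p)-[x,y]+.5)*k for p in P]); im=np.zeros((60*k,80*k),np.float32)
    cv2.fillConvexPoly(im,cv2.convexHull((pts*16).astype(np.int32)),1.,shift=4); return cv2.resize(im,(80,60),interpolation=cv2.INTER_AREA)
def fit(col,seeds,win,x0):
    ms=[pick(d,col,*w,np.array(sd)) for d,w,sd in zip((s,t),win,seeds)]
    print(col,[m[1:] for m in ms])
    def cost(q):
        P=box@R.from_euler("z",q[2]).as_matrix().T+[q[0],q[1],.101]
        return sum(np.abs(ren(d,P,*w)-m[0]).sum() for d,w,m in zip((s,t),win,ms))
    S=np.array([x0]*4)+np.array([[0,0,0],[.01,0,0],[0,.01,0],[0,0,.3]])
    r=minimize(cost,x0,method="Nelder-Mead",options=dict(initial_simplex=S,xatol=1e-5,fatol=1e-3)); print(r.x,r.fun); return r.x
b=fit("b",((267,146),(334,188)),((245,115),(300,160)),[.556,-.234,-1.57])
y=fit("y",((308,158),(333,241)),((270,125),(300,210)),[.446,-.232,-1.57])
v=b[:2]-y[:2];print("sep",np.linalg.norm(v),"x yaw",np.arctan2(v[1],v[0])-np.pi/2)
# shaft
c=lambda x,y,x0,y0:np.array([x/5+x0-.4,y/5+y0-.4])
obs=[(t,(0,0),c(230,148,120,150)),(s,(0,0),c(174,152,160,215)),(t,(.052,.015),c(345,90,120,150)),(t,(.052,-.015),c(360,158,120,150)),(s,(.052,.015),c(170,42,160,215)),(s,(.052,-.015),c(242,48,160,215))]
f=lambda q:np.concatenate([proj(d,[q[0]+np.cos(q[2])*p[0]-np.sin(q[2])*p[1],q[1]+np.sin(q[2])*p[0]+np.cos(q[2])*p[1],.13])-o for d,p,o in obs])
r=least_squares(f,[.569,.107,-1.4]);print("shaft",r.x,r.fun.reshape(-1,2).round(1).tolist())
q=get_state();print(q["position"],R.from_rotvec(q["tool_rot"]).as_matrix())
E
python3 fit.py
```

```text
b [(array([265.9741, 144.2672]), np.int32(116)), (array([333.    , 188.2632]), np.int32(114))]
[ 0.5614 -0.2478 -1.2286] 105.25000014528632
y [(array([307.6475, 157.1655]), np.int32(139)), (array([332.4571, 240.1143]), np.int32(105))]
[ 0.4506 -0.2442 -1.3867] 83.27777811698616
sep 0.11085152052995309 x yaw -1.6030756080954958
shaft [ 0.5693  0.1078 -1.3318] [[-0.1, 0.2], [0.2, -0.5], [-0.2, -0.3], [-0.4, -0.3], [0.2, -0.3], [0.3, 0.4]]
[ 0.1762 -0.6253  0.1904] [[ 0.9625  0.2714 -0.0004]
 [ 0.2714 -0.9625  0.0011]
 [-0.0001 -0.0012 -1.    ]]
```

```bash
python3 - <<'E'
import re
a=open("fit.py").read()
a=a.replace("m=(b>r+50)&(b>g+30) if col==\"b\" else (r>b+60)&(g>b+50)","m=(b>1.35*r+8)&(b>1.25*g+8) if col==\"b\" else (r>1.6*b+10)&(g>1.35*b+10)&(g>.72*r)")
a=a.replace("print(r.x,r.fun)","P=box@R.from_euler('z',r.x[2]).as_matrix().T+[r.x[0],r.x[1],.101];print(r.x,r.fun,[ren(d,P,*w).sum() for d,w in zip((s,t),win)]);[print(tri(s,ms[0][1],t,ms[1][1]))]")
open("fit.py","w").write(a)
E
python3 fit.py
```

```text
b [(array([266.6327, 144.7347]), np.int32(147)), (array([332.6458, 188.9444]), np.int32(144))]
[ 0.56   -0.2481 -1.4009] 61.44444468989968 [np.float32(170.44444), np.float32(173.77779)]
(array([ 0.5599, -0.2482,  0.1016]), np.float64(0.0010008063845162712))
y [(array([307.7651, 157.3893]), np.int32(149)), (array([331.7481, 240.2519]), np.int32(131))]
[ 0.4498 -0.2435 -1.4555] 59.69444442354143 [np.float32(172.58334), np.float32(153.44444)]
(array([ 0.4503, -0.2447,  0.1018]), np.float64(0.00011629938563591413))
sep 0.11024176273022654 x yaw -1.6132868853797528
shaft [ 0.5693  0.1078 -1.3318] [[-0.1, 0.2], [0.2, -0.5], [-0.2, -0.3], [-0.4, -0.3], [0.2, -0.3], [0.3, 0.4]]
[ 0.1762 -0.6253  0.1904] [[ 0.9625  0.2714 -0.0004]
 [ 0.2714 -0.9625  0.0011]
 [-0.0001 -0.0012 -1.    ]]
```

The checks agree. The blue grip triangulates to z 0.1016 (0.101 expected), the pin spacing comes out at 110.2 mm, and the shaft fit residual is under 0.6 px. Moving above the blue pin.

```bash
python3 -m jog '[[15,15,30,0.1],[50,50,60,0.28],[90,88,70,0.46],[132,130,70,0.64],[174,172,70,0.82],[216,213,70,1.0],[258,254,70,1.15],[300,295,70,1.25]]' 1 40
python3 -m jog '[[35,35,0,0],[65,63,0,0],[80,78,0,0],[84,82,-20,0],[84,82,-50,0],[84,82,-70,0],[84,82,-70,0],[84,82,-70,0]]'
python3 - <<'E'
from h import *
s=get_state(); print(s["position"],R.from_rotvec(s["tool_rot"]).as_matrix(),s["ft_force"])
M=R.from_rotvec(s["tool_rot"]).as_matrix(); print(np.arctan2(M[1,1],M[0,1]))
E
```

```text
time: 1.2
position: [0.4773, -0.3293, 0.2611]
tool_rot: [2.268, 2.173, -0.0]
ft_force: [0.0, -0.8, -0.5]
grip_width: 0.999
time: 2.2
position: [0.5605, -0.2493, 0.1919]
tool_rot: [2.272, 2.168, 0.001]
ft_force: [0.7, -0.5, -0.5]
grip_width: 1.0
[ 0.5605 -0.2493  0.1919] [[ 0.0468  0.9989  0.0011]
 [ 0.9989 -0.0468 -0.0006]
 [-0.0006  0.0011 -1.    ]] [ 0.7461 -0.5244 -0.4962]
-0.04679923297637592
```

```bash
python3 -m jog '[[0,1,-30,0],[0,1,-65,0],[0,1,-95,0],[0,1,-104,0],[0,1,-104,0],[0,1,-104,0],[0,1,-104,0],[0,1,-104,0]]' 1
python3 -m jog '[[0,0,0,0],[0,0,0,0],[0,0,0,0],[0,0,0,0],[0,0,0,0],[0,0,0,0],[0,0,0,0],[0,0,0,0]]' -1 40
```

```text
time: 3.2
position: [0.5608, -0.2478, 0.0878]
tool_rot: [2.271, 2.169, 0.001]
ft_force: [0.1, 0.4, 0.5]
grip_width: 0.998
time: 4.2
position: [0.5604, -0.2477, 0.0871]
tool_rot: [2.272, 2.17, 0.0]
ft_force: [0.3, 0.7, -0.0]
grip_width: 0.211
```

```bash
python3 -m jog '[[0,0,4,0],[0,0,15,0],[0,0,35,0],[0,0,60,0],[0,0,90,0],[0,0,120,0],[0,0,143,0],[0,0,150,0]]'
python3 - <<'E'
from h import *
s=get_image("side");t=get_image("top")
q=get_state();X=q["position"];u,v=proj(s,X).astype(int);a,b=proj(t,X).astype(int);print(u,v,a,b)
cl=lambda c,m,n:int(min(max(c,0),m-n))
cv2.imwrite("pics/m2.png",np.hstack([crop(s,cl(u-40,512,80),cl(v-50,384,120),80,120,5),crop(t,cl(a-40,512,80),cl(b-60,384,120),80,120,5)]))
E
```

```text
time: 5.2
position: [0.5615, -0.2478, 0.2403]
tool_rot: [2.269, 2.167, 0.002]
ft_force: [0.6, 0.1, -2.5]
grip_width: 0.213
267 99 348 175
```

View pics/m2.png

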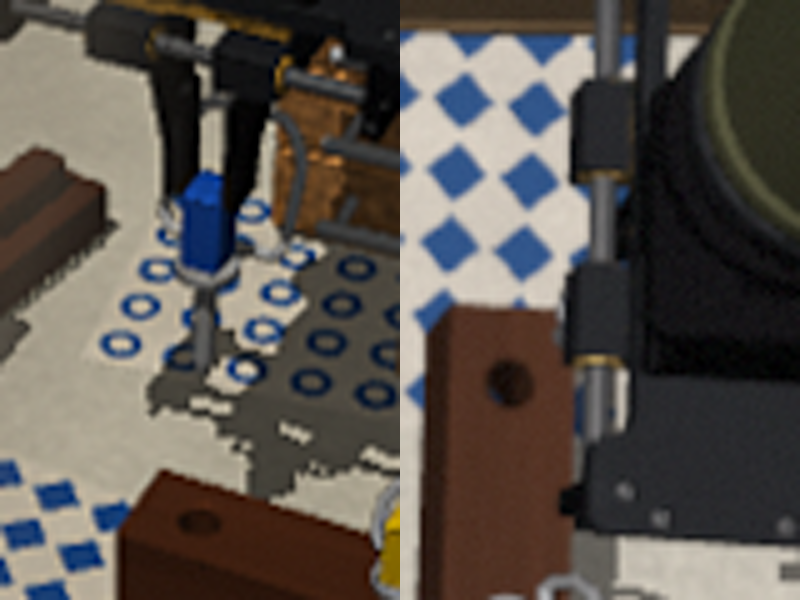

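The pin is held upright with its ring up, and its rack hole is empty. The spare is undisturbed. Carrying it smoothly to the shaft.

```bash
python3 -m jog '[[0,3,0,0],[0,10,0,0.01],[1,22,0,0.03],[1,40,0,0.05],[2,62,0,0.07],[3,88,0,0.09],[3,116,0,0.12],[4,145,0,0.145]]'
python3 -m jog '[[1,30,0,0.03],[2,60,0,0.06],[2,90,0,0.09],[3,120,0,0.11],[3,146,0,0.125],[4,168,0,0.135],[4,186,0,0.141],[4,200,0,0.141]]'
python3 -m jog '[[0,7,0,0],[0,10,0,0],[0,10,0,0],[0,10,0,0],[0,10,0,0],[0,10,0,0],[0,10,0,0],[0,10,0,0]]'
python3 - <<'E'
from h import *
s=get_image("side");t=get_image("top")
r=[get_state()["position"]]
for i in range(4): get_image("top"); r.append(get_state()["position"])
print(np.array(r)); q=get_state();M=R.from_rotvec(q["tool_rot"]).as_matrix(); print(np.arctan2(M[1,1],M[0,1])-np.pi/2)
cv2.imwrite("pics/m3.png",np.hstack([crop(s,150,160,80,120,5),crop(t,110,120,80,120,5)]))
import pickle;pickle.dump((s,t),open("d1.pkl","wb")); print(proj(s,[.5693,.1078,.13]))
E
```

```text
time: 6.3
position: [0.5643, -0.1001, 0.2372]
tool_rot: [2.106, 2.331, 0.0]
ft_force: [-0.6, 0.6, -0.5]
grip_width: 0.214
time: 7.3
position: [0.5684, 0.0983, 0.237]
tool_rot: [1.939, 2.471, -0.0]
ft_force: [0.8, -0.6, -1.3]
grip_width: 0.215
time: 8.3
position: [0.5684, 0.1073, 0.2371]
tool_rot: [1.939, 2.471, 0.0]
ft_force: [-0.2, 1.1, -0.7]
grip_width: 0.215
[[0.5684 0.1074 0.2371]
 [0.5683 0.1074 0.2371]
 [0.5684 0.1074 0.2371]
 [0.5684 0.1074 0.2371]
 [0.5684 0.1074 0.2371]]
-1.3307270269957754
[194.5628 244.5198]
```

View pics/m3.png

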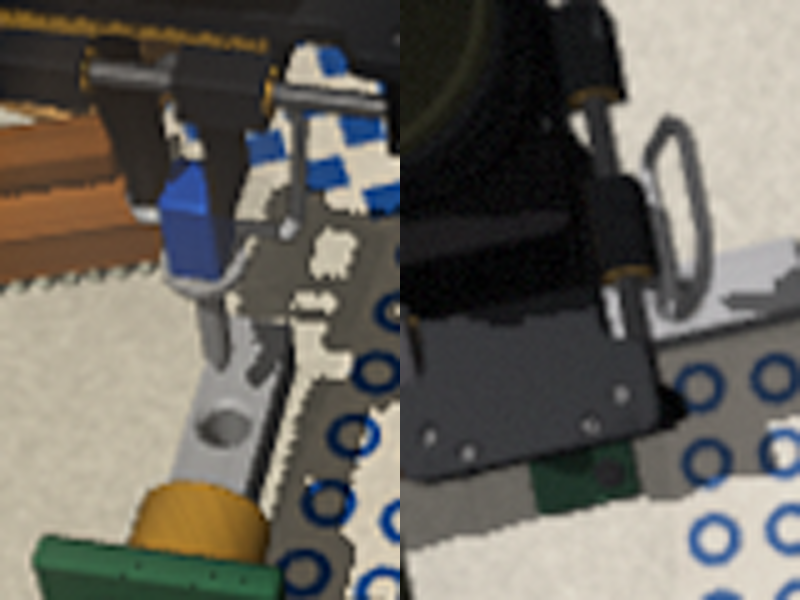

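```bash
python3 - <<'E'
from h import *
import pickle
s,t=pickle.load(open("d1.pkl","rb"))
print("tip exp",proj(s,[.5684,.1074,.1666]),"meas",(150+221/5-.4,160+368/5-.4), atz(s,(150+221/5-.4,160+368/5-.4),.1666))
print("hole meas",atz(s,(150+224/5-.4,160+428/5-.4),.13))
print("grip top centre exp",(proj(s,[.5684,.1074,.2706])-[150,160])*5)
E
```

```text
tip exp [193.1927 233.2447] meas (193.79999999999998, 233.2) [0.5674 0.1069 0.1666]
hole meas [0.5688 0.1093 0.13  ]
grip top centre exp [185.4084 182.8152]
```

```bash
python3 -m jog '[[1,1,-6,0],[1,1,-18,0],[1,1,-30,0],[1,1,-40,0],[1,1,-50,0],[1,1,-60,0],[1,1,-65,0],[1,1,-65,0]]'
```

```text
time: 9.6
position: [0.5692, 0.1083, 0.1717]
tool_rot: [-1.939, -2.471, 0.001]
ft_force: [-0.4, -0.5, -1.2]
grip_width: 0.213
```

No contact force, so the tip is in the hole. Continuing down to the seat.

```bash
python3 -m jog '[[0,0,-6,0],[0,0,-14,0],[0,0,-21,0],[0,0,-26,0],[0,0,-28,0],[0,0,-29,0],[0,0,-30,0],[0,0,-30,0]]'
```

```text
time: 10.6
position: [0.5695, 0.1084, 0.1422]
tool_rot: [1.939, 2.471, 0.0]
ft_force: [-0.1, -0.2, -1.8]
grip_width: 0.211
```

```bash
python3 -m jog '[[0,0,-1,0],[0,0,-1,0],[0,0,-2,0],[0,0,-2,0],[0,0,-2,0],[0,0,-2,0],[0,0,-2,0],[0,0,-2,0]]'
```

```text
time: 11.6
position: [0.5697, 0.1086, 0.1419]
tool_rot: [1.938, 2.47, 0.001]
ft_force: [-2.9, 0.1, 10.1]
grip_width: 0.212
```

Seated: about 10 N reaction at the expected height of 0.142. Now releasing and lifting.

```bash
python3 -m jog '[[0,0,2,0],[0,0,2,0],[0,0,2,0],[0,0,2,0],[0,0,2,0],[0,0,2,0],[0,0,2,0],[0,0,2,0]]' 1
python3 -m jog '[[0,0,8,0],[0,0,25,0],[0,0,50,0],[0,0,75,0],[0,0,85,0],[0,0,85,0],[0,0,85,0],[0,0,85,0]]'
python3 - <<'E'
from h import *
s=get_image("side");t=get_image("top")
cv2.imwrite("pics/m4.png",np.hstack([crop(s,150,160,80,120,5),crop(t,130,120,80,120,5)]))
print((proj(s,[.5693,.1078,.176])-[150,160])*5)
E
```

```text
time: 12.6
position: [0.5694, 0.1083, 0.1421]
tool_rot: [1.939, 2.471, 0.0]
ft_force: [-0.7, -0.1, -0.2]
grip_width: 0.981
time: 13.6
position: [0.5688, 0.1081, 0.2261]
tool_rot: [-1.939, -2.47, 0.002]
ft_force: [-0.0, 0.2, -0.1]
grip_width: 1.0
[210.8011 351.1526]
```

View pics/m4.png

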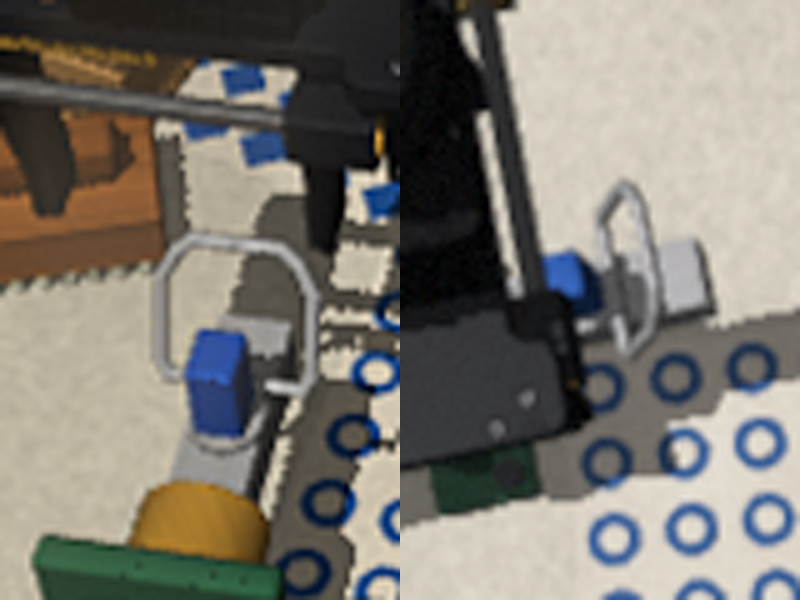

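The pin is seated, with its ring upright towards the free end. Side crop: grip top at (216,340), bar at (237,242). Now closing the fingers and getting them behind the bar.

```bash
python3 -m jog '[[0,0,0,0],[0,0,0,0],[0,0,0,0],[0,0,0,0],[0,0,0,0],[1,-4,-6,0],[3,-12,-20,0],[3,-12,-30,0]]' -1 20
python3 - <<'E'
from h import *
s=get_image("side");t=get_image("top")
cv2.imwrite("pics/m5.png",np.hstack([crop(s,150,160,80,120,5),crop(t,130,120,80,120,5)]))
print((proj(s,[.5785,.0704,.1916])-[150,160])*5,(proj(s,get_state()["position"])-[150,160])*5)
E
```

```text
time: 14.7
position: [0.5721, 0.0946, 0.1954]
tool_rot: [-1.942, -2.469, 0.002]
ft_force: [-0.4, 0.8, 0.1]
grip_width: 0.172
[232.3849 245.9731] [216.4204 294.2692]
```

View pics/m5.png

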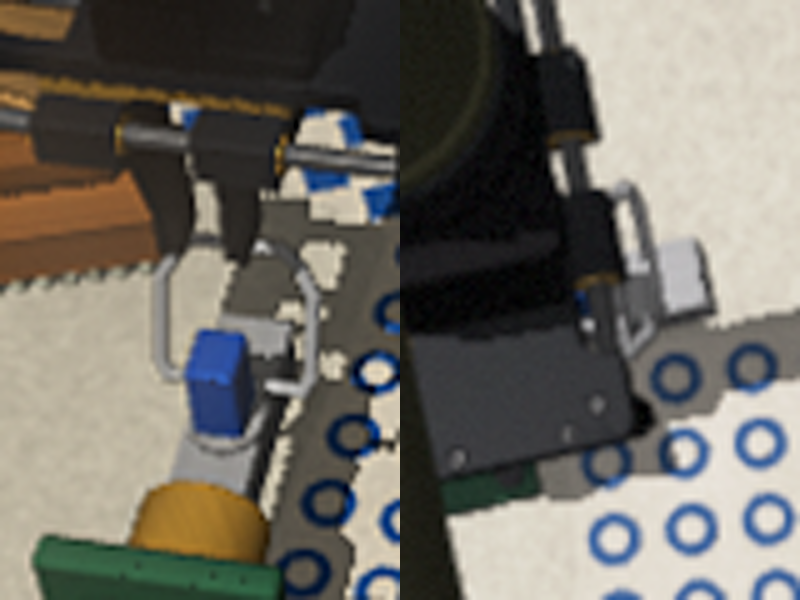

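The fingers were still closing. Holding, then checking their tip position again.

```bash
python3 -m jog '[[0,0,0,0],[0,0,0,0],[0,0,0,0],[0,0,0,0],[0,0,0,0],[0,0,0,0],[0,0,0,0],[0,0,0,0]]'
python3 - <<'E'
from h import *
s=get_image("side");st=get_state()
a=crop(s,150,160,80,100,6)
for z in (0,.019):
    p=(proj(s,np.array(st["position"])+[0,0,z])-[150,160])*6; cv2.circle(a,tuple(int(v) for v in p),4,(0,0,255),1); print(p)
for th in (68,60,75):
    c,sn=np.cos(np.radians(th)),np.sin(np.radians(th)); r=.016+.06*c
    p=(proj(s,[.5693+.237*r,.1083-.9715*r,.136+.06*sn])-[150,160])*6; cv2.circle(a,tuple(int(v) for v in p),4,(0,255,0),1); print(th,p)
cv2.imwrite("pics/m6.png",a); print(st["position"],st["grip_width"],st["ft_force"])
E
```

```text
time: 15.8
position: [0.5724, 0.0963, 0.1971]
tool_rot: [1.939, 2.471, 0.0]
ft_force: [-0.6, -0.8, 0.8]
grip_width: 0.005
[254.8891 349.3965]
[248.5344 310.0649]
68 [278.3025 296.3456]
60 [285.2579 285.8285]
75 [272.0863 308.4025]
[0.5724 0.0964 0.1971] 0.004089990529355475 [ 0.3416  0.004  -0.4958]
```

View pics/m6.png

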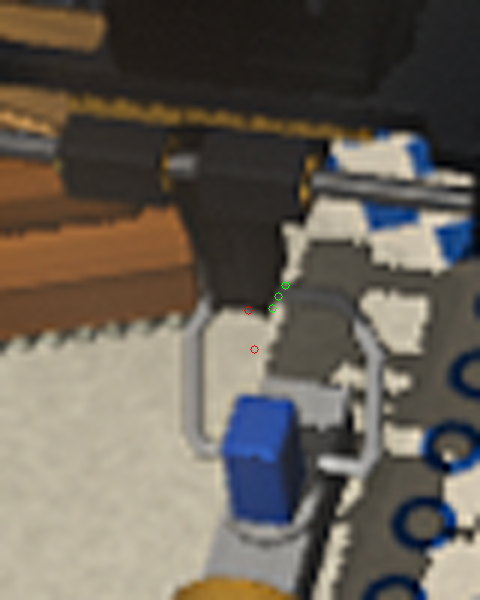

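The fingertip in the picture ends about 19 mm above the computed TCP. I'll choose a path that is safe whichever of the two is right: 24 mm out from the pin, between grip and bar, going down slowly.

```bash
python3 -m jog '[[1,-4,-2,0],[3,-11,-5,0],[3,-11,-10,0],[3,-11,-15,0],[3,-11,-19,0],[3,-11,-23,0],[3,-11,-27,0],[3,-11,-30,0]]'
```

```text
time: 16.85
position: [0.5753, 0.0854, 0.1668]
tool_rot: [1.939, 2.472, -0.0]
ft_force: [0.4, -0.5, -0.5]
grip_width: 0.008
```

```bash
python3 -m jog '[[1,-5,-4,0],[2,-10,-8,0],[4,-15,-13,0],[5,-20,-17,0],[6,-25,-19,0],[7,-29,-21,0],[8,-33,-21,0],[9,-37,-22,0]]'
python3 - <<'E'
from h import *
s=get_image("side");t=get_image("top")
cv2.imwrite("pics/m7.png",np.hstack([crop(s,150,160,80,120,5),crop(t,130,120,80,120,5)]))
E
```

```text
time: 17.85
position: [0.5846, 0.0482, 0.1453]
tool_rot: [1.939, 2.471, 0.001]
ft_force: [0.3, 0.2, -0.9]
grip_width: 0.004
```

View pics/m7.png

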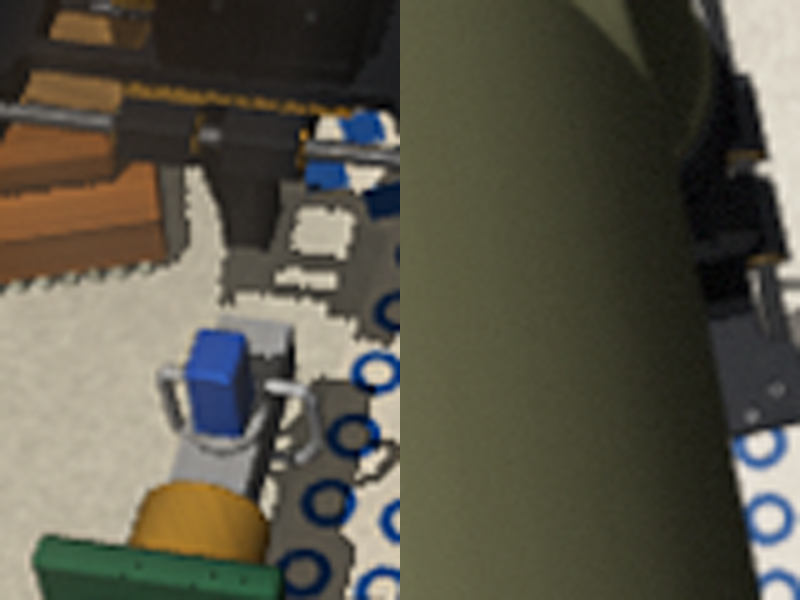

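The ring has dropped: its arms go down on both sides of the shaft, and the right one bends under at about (295,460). Backing off outward and up, then a last check.

```bash
python3 -m jog '[[2,-8,15,0],[5,-20,40,0],[8,-40,75,0],[8,-70,100,0],[8,-110,110,0],[8,-150,110,0],[8,-170,110,0],[8,-170,110,0]]'
python3 -m jog '[[0,-10,0,0],[0,-40,0,0],[0,-50,0,0],[0,-50,0,0],[0,-50,0,0],[0,-50,0,0],[0,-50,0,0],[0,-50,0,0]]'
python3 - <<'E'
from h import *
s=get_image("side");t=get_image("top")
cv2.imwrite("pics/m8.png",np.hstack([crop(s,170,215,60,45,6)[:, :360],crop(t,135,150,60,45,6)]))
a=np.hstack([crop(s,165,205,66,80,6),crop(t,135,140,66,80,6)])
def dot(d,X,x,y,o,c): p=(proj(d,X)-[x,y])*6; cv2.circle(a,(int(p[0])+o,int(p[1])),3,c,1)
for d,x,y,o in ((s,165,205,0),(t,135,140,396)):
    dot(d,[.5693,.1078,.176],x,y,o,(0,0,255))   # grip top, seated
    r=.016
    for w in (-.017,.017): dot(d,[.5693+.237*r+.9715*w,.1078-.9715*r+.237*w,.076],x,y,o,(0,255,0)) # bar ends plumb
cv2.imwrite("pics/m8.png",a)
cv2.imwrite("pics/full.png",np.vstack([s["image"],t["image"]])[:,:,::-1])
E
```

```text
time: 18.95
position: [0.5922, -0.123, 0.2552]
tool_rot: [-1.943, -2.469, -0.0]
ft_force: [-0.2, 0.3, -0.1]
grip_width: 0.002
time: 19.95
position: [0.5924, -0.1713, 0.2551]
tool_rot: [1.939, 2.472, 0.0]
ft_force: [0.5, 0.2, 1.0]
grip_width: 0.01
```

View pics/m8.png

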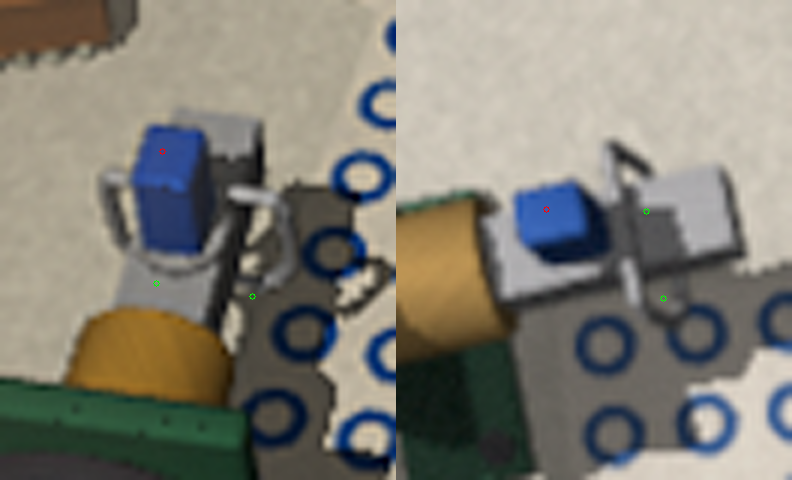

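```bash
python3 - <<'E'
from h import *
def c(im):
    im=im[125:185,270:350].astype(int);r,g,b=im[...,0],im[...,1],im[...,2]
    m=(r>1.6*b+10)&(g>1.35*b+10)&(g>.72*r); ys,xs=np.nonzero(m); return xs.mean()+270,ys.mean()+125,m.sum()
import pickle
print(c(pickle.load(open("d0.pkl","rb"))[0]["image"]),c(get_image("side")["image"]))
s=get_state();print(s["time"],s["ft_force"])
close_job()
E
```

```text
(np.float64(317.43548387096774), np.float64(142.26774193548388), np.int64(310)) (np.float64(316.45323741007195), np.float64(144.0431654676259), np.int64(278))
20.1 [ 0.5142 -0.718   0.6885]
the job is handed in; nothing more can be done
```

The blue pin is pushed fully home in the shaft and let go. Its ring is swung over the free end and hangs with its outer bar under the shaft. I handed the job in at 20.1 s with the arm clear.

- **Seating:** the pin stopped at the expected height with about 10 N pushing back. In the last picture the top of the grip is where a seated pin should be.
- **Ring:** the visible end of the bar is about 2 pixels (a few mm) from where a ring hanging straight down would put it, well inside 25 degrees.
- **Spare pin:** the yellow pin showed no sign of having moved. That last check was rough, because the colour mask also picked up other yellow-brown objects; its centre shifted 1–2 pixels and its area went from 310 to 278. I did not view the spare up close at the end.
- **Disagreement:** with the gripper shut, the fingertips in the picture ended about 19 mm above the reported TCP. I pushed the ring along a path that was safe either way, and none of the force readings showed unexpected contact.

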